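# Clip a circuit board into the spring-clip test fixture

## Robot

A 7-joint arm with a two-finger parallel gripper is mounted at the origin on the work surface. World frame = base frame: x ahead of the robot, y to its left, z up, the work surface at z = 0. Lengths are in m, angles in rad, forces in N, time in s.
With the tool pointing down it reaches from about 0.425 to 0.975 m from the base axis. Payload 16.7 kg.
Tool frame: the origin (TCP) lies between the finger pads; the fingertips stand robot.finger_overhang ahead of it and the grasp point (between the pads) lies 2 mm behind it (robot.finger_overhang is the distance from the TCP to the fingertips, in m); z points along the fingers, y is the line along which they close (so a half turn about z gives the same grasp; the last joint's range is limited). The gripper opens to 85 mm and grips with 20 to 120 N. Pads are 22 mm wide; open, the fingers measure 114 mm over their backs; the gripper's body (76 mm by 85 mm) begins 54 mm behind the grasp point. The pads swing forward as they close: fully open they stand 13 mm farther back than shut.
Start: joints at [-1.466, 0.426, 0.074, 1.606, -0.034, 1.111, -0.067], TCP at [0.169, 0.653, 0.248] pointing down, gripper open.
Joint ranges: [-2.85, 2.85], [-0.5, 2.14], [-1.23, 1.37], [0.21, 2.46], [-1.02, 4.16], [0.16, 2.05], [-2.73, 2.73]. Speed limits (rad/s): [1.89, 1.89, 2.39, 2.39, 3.01, 3.01, 3.01].

## Interface

Orientations are given as a rotation vector (axis times angle).
In Python, from station import sensors, cams, order, robot gives the robot as it stands. The module is installed in compiled form; this text tells all that it offers.
- The arm moves only by the shell command python3 -m crank 'ROWS' [OPENING]. ROWS is text: rows parted by semicolons, each of 6 numbers parted by spaces: the shift along the world's x, y, z normalised to -1 to 1, where 1 is 0.3 m, then the turn, a rotation vector about the world's x, y, z normalised to -1 to 1, where 1 is 180 degrees. A call has 1 to 5 rows; each row is the pose to reach, as a shift and turn from the pose commanded when the call began, turning the shorter way round; what a row does not reach only later rows make up. A row lasts 1/12 s, in which the tool goes at most 41.7 mm and 7.16 degrees, less where a joint would pass 70% of its speed; a pose out of reach is approached as far as the arm can. A call with a number of a shift or a turn outside -1 to 1 is refused whole. A call with a gripper value outside its range is refused whole. OPENING is the gripper command: -1 is fully open, 1 is shut, values between are in proportion, set as the call begins (- or left out, the last holds). The fingers move at their own pace and stop on an object; the grip force is fixed at half the most. Time passes only in rows, so rows that repeat a pose let the fingers close. It gives the time, the measured TCP pose, the force, the opening and the grip force at its end, in the units of the state.
- sensors.sense(): the state, without advancing time (a new reading comes with each control period).
- cams.snapshot(name): name is "scene" or "top"; returns a dict with "frame" (480x640x3 uint8, red, green, blue), "range_z" (480x640 float32, m along the optical axis (not along the pixel's ray), 0 where there is no reading), "fx", "fy", "cx", "cy" (pixels), "camera_from_world" (4x4, takes a point from world to camera coordinates). Camera axes: x right, y up, looking along -z (the intrinsics and any distortion apply to the point x, -y, -z); pixel columns grow to the right and rows downward; lengths in m; the calibration is good to about 2 mm. A picture is of the moment at which its call begins.
- order.finish_job(): hands the job in; it is judged then, once.
The state is a dict: "time_s": time; "joints": joint angles; "joint_vel": joint speeds; "effort": joint torques, N m; "tool_pos": TCP position; "tcp_rot": TCP orientation; "contact_force": force on the tool from outside, world axes, zero at the start; "torque": the same for the moment, N m; "opening": opening from 0.0 (shut) to 1.0 (fully open); "grasp_force": force on a finger pad.
Only numpy, scipy, OpenCV 4.12 (cv2) and the standard library are available. Lean on these libraries where they do the work, as an engineer would, in place of code of your own. Each camera call takes 0.05 s, during which the arm holds its last target. There are 200 camera calls.

## Task

Load the blue circuit board into the test fixture without grasping anything: press the fixture's yellow spring plate down with one fingertip so that the red jaw rises and, while holding it down, push the board carrier along its channel with the other fingertip, under the jaw, until it is fully home against the black end stop. Then let the plate up so that the jaw closes on the board, and move clear. Never lift or tip the board carrier, and leave everything else where it lies.

Things in the scene. Friction and masses are not known exactly. Their poses are not given: they have to be found in the camera images.
- fixture: Fixed clamping fixture: dark base 235 x 150 x 10 mm, aluminium bed on it. Origin on the table; z up, x = push direction, y from the channel towards the yellow plate. In its frame (mm): bed top z = 30, x -115..75, y -35..35; channel centred on y = 0 between two rails (inner faces y = +-27, 6 high above the bed, x -80..60), bed clear and channel open behind the carrier.
- stop (a point): Middle of the black end stop's face, at bed height: fixture x = 60, y = 0, z = 30 mm. The stop stands 16 mm above the bed. The carrier is home with its front face on it, its origin then at fixture x = 30 mm. Hinge posts, top at z = 40 mm, stand at fixture x = -112 and +55, y = 40 mm.
- clip (a joint): Hinge of the spring clip (plate and jaw are one rocking part), rad: 0 = at rest, jaw low; 0.45 = plate pressed fully down on its stop. Pressing raises the jaw: it rests on a 12 mm carrier at about 0.16 and is clear above it from 0.2 up. A spring returns it. Hinge axis along fixture x at y = 38, z = 35 mm. At mid-plate pressing takes about 2 N to start, 6 N fully down.
- plate (a point): Yellow plate to press, dark rubber strip on top: 150 mm along fixture x (-105..45), 40 wide, 4 thick. This point: middle of the strip, on its top face, 30 mm from the hinge: fixture x -30, y 66, z 47 at rest. At rest it slopes up 0.35 rad away from the channel; at 0.35 rad level, top 7 mm above bed; at 0.45 top 4 mm above bed. Press anywhere along it; a fingertip may slide on it.
- jaw (a point): Red jaw with dark rubber foot, 20 mm along the fixture's x (x 28..48), reaching from the hinge over the middle of the channel. This point: the foot's lowest: fixture x = 38, y = 1, z = 36 mm at rest, 6 mm above the bed, too low for the carrier to pass. Its top is 22 mm above this; fully open the foot is about 22 mm above the bed.
- carrier: Loose black board carrier with the BLUE circuit board on top: 60 mm along its x, 50 mm along its y, 12 mm thick, about 0.12 kg. Origin at the centre of its underside; its x is close to the fixture's x. It lies flat on the bed in the channel, wholly before the jaw. The face to push is its rear one, 30 mm behind the origin (-x).
- green_carrier: A second black carrier of the same size with a GREEN board, lying on the mat beside the fixture: leave alone. Origin at the centre of its underside.
- spool: Grey solder spool, 60 mm across, 34 mm high, standing on the mat: leave alone. Origin at the centre of its underside.
- flux_jar: Amber jar 44 mm across, 50 mm high: leave alone. Origin at the centre of its underside.
- screwdriver: Screwdriver 160 mm long lying on the mat: leave alone. Origin under its middle region.
- module: Small blue circuit module 34 x 26 x 8 mm lying on the mat: leave alone. Origin at the centre of its underside.
- parts_box: Orange plastic parts box with a dark lid, 30 x 30 x 40 mm, standing on the mat: leave alone. Origin at the centre of its underside.

How it is judged:
By the outcome, as a careful person would: the job done as asked, in the order asked, and still so for the second after the job is handed in, with the robot touching nothing.
It also fails if it takes over 38 s, if anything falls off the work surface, if the arm or the gripper's body presses on something with over 40 N, if the wrist force passes 120 N, or if a joint passes its speed limit or range.

## Working session

There is one attempt and no reset: what is moved stays moved. The work goes in short steps, Python scripts to look and compute and a shell command to move; the robot and the scene stay as the last step left them, time stands still between calls to the robot, and variables do not carry over. Pictures are saved under pics/ and viewed, at most 10 in all, crops included, and the job is handed in when it is done.

```bash
mkdir -p pics; cat > h.py <<'E'
import numpy as np, cv2
from station import sensors, cams, order, robot
def snap(n,f=None):
    s=cams.snapshot(n)
    if f: cv2.imwrite('pics/'+f,cv2.cvtColor(s['frame'],cv2.COLOR_RGB2BGR))
    return s
def world(s,u,v,z=None):
    """depth points, or ray on plane z"""
    u=np.atleast_1d(u).astype(float);v=np.atleast_1d(v).astype(float)
    d=np.stack([(u-s['cx'])/s['fx'],-(v-s['cy'])/s['fy'],-np.ones_like(u)],1)
    M=np.linalg.inv(s['camera_from_world'])
    if z is None:
        r=s['range_z'][v.astype(int),u.astype(int)]
        return (d*r[:,None])@M[:3,:3].T+M[:3,3]
    w=d@M[:3,:3].T
    return M[:3,3]+w*((z-M[2,3])/w[:,2])[:,None]
E
python3 - <<'E'
from h import *
for n in('scene','top'):
    s=snap(n,n+'0.png'); print(n,np.linalg.inv(s['camera_from_world']).round(3).tolist(),s['fx'])
    np.savez('/tmp/'+n+'0.npz',**s)
st=sensors.sense(); print(st['time_s'],st['tool_pos'],st['tcp_rot'],st['opening'],robot.finger_overhang)
E
```

```text
scene [[0.885, -0.264, 0.384, 0.936], [0.466, 0.525, -0.712, -0.535], [-0.014, 0.809, 0.587, 0.549], [0.0, 0.0, 0.0, 1.0]] 479.3910668244414
top [[-0.029, 0.996, -0.079, 0.502], [-1.0, -0.029, 0.0, 0.064], [-0.002, 0.079, 0.997, 1.133], [0.0, 0.0, 0.0, 1.0]] 573.6506189525716
0.1 [0.16941289 0.65306426 0.2477056 ] [-3.97532750e-01 -3.11627158e+00  1.69716829e-03] 0.9966939269247876 0.017
```

View pics/top0.png

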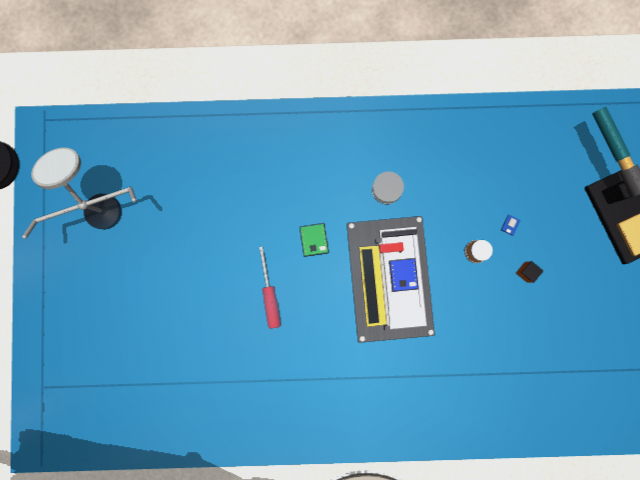

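View pics/scene0.png

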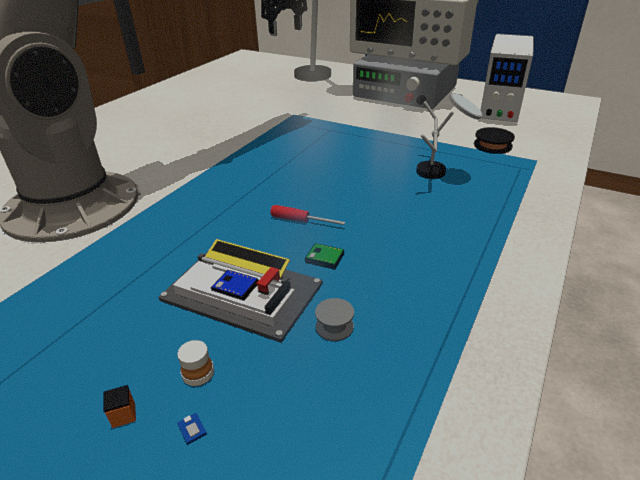

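The top view shows the fixture at px (390,280), with its push direction up the image (~world +x) and the yellow plate at (372,287) on its left. The blue board is at (404,275), the red jaw at (391,247) and the stop at (399,233). In the scene view the plate is at (245,258), the board at (234,284), and the other items stand clear of the fixture.

```bash
python3 - <<'E'
from h import *
for n in('top','scene'):
    s=dict(np.load('/tmp/%s0.npz'%n)); hsv=cv2.cvtColor(s['frame'],cv2.COLOR_RGB2HSV)
    roi=np.zeros((480,640),np.uint8)
    if n=='top': roi[215:345,345:437]=1
    else: roi[235:335,160:322]=1
    def mask(lo,hi): return cv2.inRange(hsv,lo,hi)*roi
    for nm,lo,hi,z in(('yellow',(20,120,80),(35,255,255),.047),('blue',(113,150,60),(128,255,255),.043),('red',(0,150,60),(8,255,255),.058)):
        m=mask(lo,hi); c=max(cv2.findContours(m,0,1)[0],key=cv2.contourArea)
        k=np.zeros_like(m); cv2.drawContours(k,[c],-1,1,-1); v,u=np.nonzero(k)
        P=world(s,u,v); P=P[np.isfinite(P).all(1)]
        Q=world(s,c[:,0,0],c[:,0,1],z)
        r=cv2.minAreaRect((Q[:,:2]*1000).astype(np.float32))
        print(n,nm,len(u),'depth med',np.median(P,0).round(4),'z pct',np.percentile(P[:,2],[5,95]).round(3),'rect',np.round(r[0],1),np.round(r[1],1),round(r[2],1))
        print(cv2.boxPoints(r).round(0).tolist())
    if n=='top':
        px=[(351,225),(419,219),(432,332),(361,339)]
        print('screws',world(s,*zip(*px),.010)[:,:2].round(4).tolist())
        v,u=np.mgrid[215:345,345:437]; P=world(s,u.ravel(),v.ravel())
        b=P[(abs(P[:,2]-.030)<.003)]; r=cv2.minAreaRect((b[:,:2]*1000).astype(np.float32)); print('bed',r)
        b=P[(abs(P[:,2]-.010)<.004)]; r=cv2.minAreaRect((b[:,:2]*1000).astype(np.float32)); print('base',r)
        cr=cv2.resize(cv2.cvtColor(s['frame'][210:350,335:445],cv2.COLOR_RGB2BGR),None,fx=4,fy=4,interpolation=2); cv2.imwrite('pics/crop.png',cr)
E
```

```text
top yellow 1529 depth med [ 0.5008 -0.0258  0.046 ] z pct [0.038 0.053] rect [500.7 -26.1] [149.2  37.2] 3.5
[[425.0, -12.0], [427.0, -49.0], [576.0, -40.0], [574.0, -3.0]]
top blue 639 depth med [ 0.5206 -0.0844  0.0428] z pct [0.04  0.046] rect [519.4 -86. ] [55.8 46.1] 4.1
[[490.0, -65.0], [493.0, -111.0], [549.0, -107.0], [546.0, -61.0]]
top red 168 depth med [ 0.571  -0.0628  0.0585] z pct [0.056 0.062] rect [570.7 -63. ] [14.1 41.7] 3.1
[[563.0, -43.0], [565.0, -84.0], [579.0, -83.0], [577.0, -42.0]]
screws [[0.6201, 0.0088], [0.628, -0.1254], [0.407, -0.1413], [0.3976, -0.0032]]
bed ((514.2363891601562, -80.71880340576172), (190.26483154296875, 80.2835922241211), 4.106019973754883)
base ((511.488525390625, -67.859130859375), (177.89471435546875, 247.71771240234375), 88.72606658935547)
scene yellow 655 depth med [ 0.4854 -0.0364  0.042 ] z pct [0.038 0.052] rect [489.8 -28.6] [140.6  51. ] 3.5
[[418.0, -7.0], [421.0, -58.0], [561.0, -50.0], [558.0, 1.0]]
scene blue 586 depth med [ 0.5199 -0.0867  0.0426] z pct [0.041 0.044] rect [517.4 -87.2] [56.8 46.7] 4.1
[[487.0, -66.0], [491.0, -112.0], [547.0, -108.0], [544.0, -62.0]]
scene red 217 depth med [ 0.569  -0.069   0.0578] z pct [0.046 0.059] rect [569.5 -68.7] [21.6 60.2] 12.3
[[553.0, -42.0], [565.0, -100.0], [586.0, -96.0], [574.0, -37.0]]
```

View pics/crop.png

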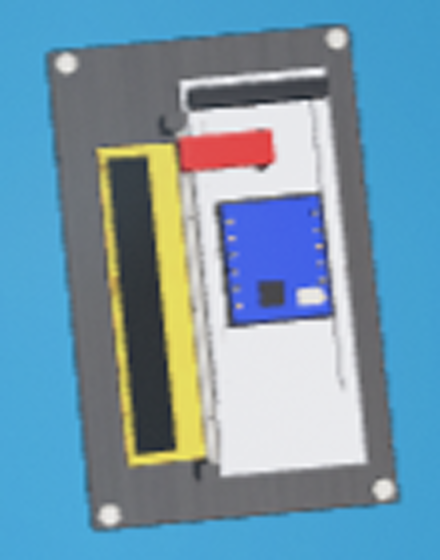

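```bash
R='0.345 -0.577 0 0 0 0.102'; python3 -m crank '0.345 -0.577 0 0 0 0.102;0.345 -0.577 0 0 0 0.102;0.345 -0.577 0 0 0 0.102;0.345 -0.577 0 0 0 0.102;0.345 -0.577 0 0 0 0.102' -0.32; python3 -m crank '0.345 -0.577 0 0 0 0;0.345 -0.577 0 0 0 0;0.345 -0.577 0 0 0 0;0.345 -0.577 0 0 0 0;0.345 -0.577 0 0 0 0'
```

```text
time_s: 0.52
tool_pos: [0.2743, 0.4774, 0.2481]
tcp_rot: [0.104, -3.14, 0.001]
contact_force: [0.2, 0.6, 0.2]
opening: 0.661
grasp_force: 0.0
time_s: 0.93
tool_pos: [0.3774, 0.3043, 0.2483]
tcp_rot: [0.103, -3.14, 0.0]
contact_force: [-0.1, 0.5, 0.2]
opening: 0.659
grasp_force: 0.0
```

```bash
python3 -m crank '0.139 -0.603 -0.19 0 0 0;0.139 -0.603 -0.19 0 0 0;0.139 -0.603 -0.19 0 0 0;0.139 -0.603 -0.19 0 0 0;0.139 -0.603 -0.19 0 0 0'; python3 -m crank '0.139 -0.603 -0.19 0 0 0;0.139 -0.603 -0.19 0 0 0;0.139 -0.603 -0.19 0 0 0;0.139 -0.603 -0.19 0 0 0;0.139 -0.603 -0.19 0 0 0'
python3 - <<'E'
from h import *
s=snap('scene'); cv2.imwrite('pics/a.png',cv2.resize(cv2.cvtColor(s['frame'][130:340,130:350],cv2.COLOR_RGB2BGR),None,fx=2.8,fy=2.8,interpolation=2))
E
```

```text
time_s: 1.35
tool_pos: [0.4179, 0.1226, 0.1904]
tcp_rot: [0.101, -3.139, 0.001]
contact_force: [0.6, -0.6, -0.5]
opening: 0.662
grasp_force: 0.0
time_s: 1.77
tool_pos: [0.4597, -0.0582, 0.1334]
tcp_rot: [0.102, -3.14, 0.001]
contact_force: [-0.4, 0.6, 0.6]
opening: 0.659
grasp_force: 0.0
```

View pics/a.png

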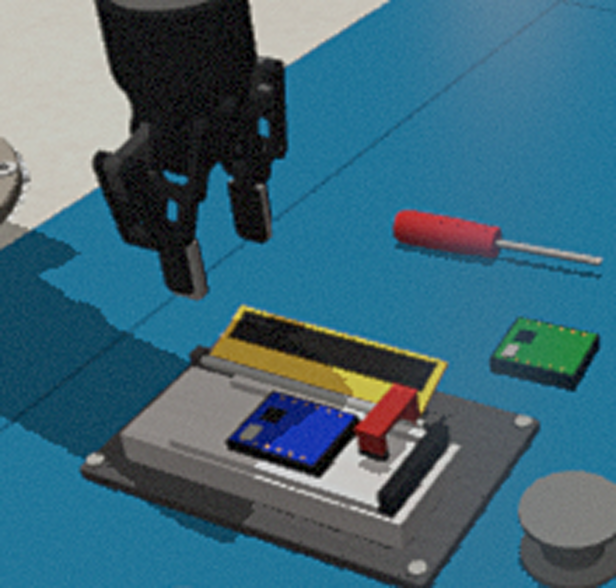

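The fingers are now over the rear of the fixture, with the push tip at full-image px (197,235) and the plate tip at (220,216). I'll measure both tips from the depth image.

```bash
python3 - <<'E'
from h import *
s=snap('scene')
O=np.array([.535,-.0885]);e=np.array([.998,.066])
f=lambda P:np.c_[(P[:,:2]-O)@e,(P[:,:2]-O)@[-e[1],e[0]],P[:,2]]
for a,b,c,d in((185,208,205,240),(210,228,190,218)):
    v,u=np.mgrid[c:d,a:b]; P=f(world(s,u.ravel(),v.ravel())); P=P[(P[:,2]>.08)&(P[:,2]<.3)]
    zm=np.percentile(P[:,2],1); q=P[P[:,2]<zm+.012]
    print('zlow',zm.round(4),'x',np.percentile(q[:,0],[2,98]).round(4),'y',np.percentile(q[:,1],[2,98]).round(4),len(q))
print('tcp',f(np.array([sensors.sense()['tool_pos']])).round(4))
E
```

```text
zlow 0.1212 x [-0.0795 -0.0627] y [-0.0108  0.0034] 70
zlow 0.1218 x [-0.0835 -0.0616] y [0.0578 0.0684] 86
tcp [[-0.0734  0.0345  0.1332]]
```

```bash
python3 -m crank '0 0 -0.1 0 0 0;0 0 -0.18 0 0 0;0 0 -0.225 0 0 0;0 0 -0.225 0 0 0'; python3 -m crank '0 0 -0.015 0 0 0;0 0 -0.015 0 0 0';python3 -m crank '0 0 -0.015 0 0 0;0 0 -0.015 0 0 0'; python3 -m crank '0 0 -0.012 0 0 0;0 0 -0.012 0 0 0'
```

```text
time_s: 2.2
tool_pos: [0.4583, -0.0542, 0.0646]
tcp_rot: [0.105, -3.136, 0.001]
contact_force: [-0.5, 1.0, -0.7]
opening: 0.664
grasp_force: 0.0
time_s: 2.37
tool_pos: [0.4601, -0.0544, 0.0625]
tcp_rot: [-0.105, 3.14, 0.0]
contact_force: [-0.3, 0.1, 0.5]
opening: 0.659
grasp_force: 0.0
time_s: 2.53
tool_pos: [0.4606, -0.0543, 0.0582]
tcp_rot: [-0.105, 3.138, 0.0]
contact_force: [1.0, 0.3, 1.9]
opening: 0.655
grasp_force: 1.1
time_s: 2.7
tool_pos: [0.4604, -0.0544, 0.0543]
tcp_rot: [-0.105, 3.139, 0.0]
contact_force: [0.8, 1.3, 3.6]
opening: 0.659
grasp_force: 1.6
```

```bash
python3 -m crank '0 -0.005 -0.008 0 0 0;0 -0.01 -0.017 0 0 0;0 -0.01 -0.017 0 0 0'
python3 - <<'E'
from h import *
s=snap('scene'); cv2.imwrite('pics/b.png',cv2.resize(cv2.cvtColor(s['frame'][200:340,150:330],cv2.COLOR_RGB2BGR),None,fx=4,fy=4,interpolation=2))
E
```

```text
time_s: 2.95
tool_pos: [0.4601, -0.0575, 0.049]
tcp_rot: [-0.105, 3.14, 0.001]
contact_force: [-0.3, 3.6, 6.3]
opening: 0.661
grasp_force: 3.3
```

View pics/b.png

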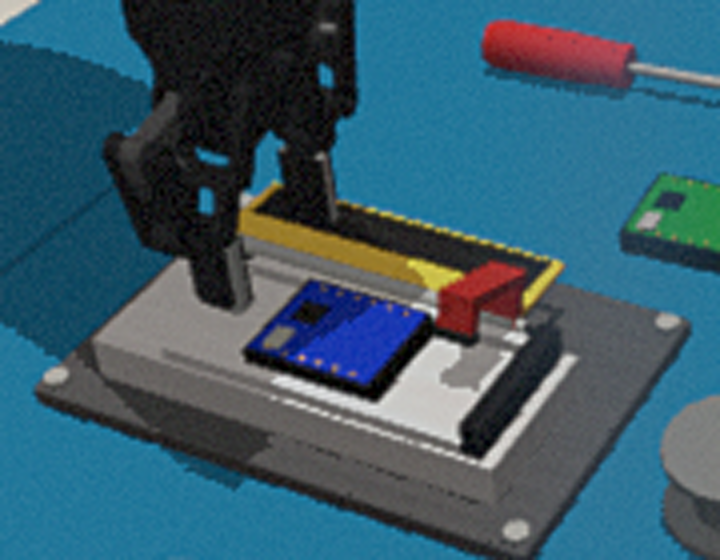

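The jaw is up, with its foot clear of the bed. The plate tip sits on the strip and the push tip stands just behind the carrier. I'll check the tip and jaw heights.

```bash
python3 - <<'E'
from h import *
s=snap('scene')
O=np.array([.535,-.0885]);e=np.array([.998,.066])
f=lambda P:np.c_[(P[:,:2]-O)@e,(P[:,:2]-O)@[-e[1],e[0]],P[:,2]]*1000
hsv=cv2.cvtColor(s['frame'],cv2.COLOR_RGB2HSV); m=cv2.inRange(hsv,(0,150,50),(8,255,255)); m[:255]=0;m[290:]=0;m[:,:255]=0;m[:,290:]=0
v,u=np.nonzero(m); P=f(world(s,u,v)); print('jaw',len(P),np.percentile(P,[3,50,97],axis=0).round(1).tolist())
v,u=np.mgrid[255:282,193:216]; P=f(world(s,u.ravel(),v.ravel())); g=P[(P[:,2]>34)&(P[:,0]<-52)]
print('tip',np.percentile(g,[2,50,98],axis=0).round(1).tolist())
q=hsv[255:282,193:216].reshape(-1,3); d=P[q[:,2]<45]; print('dark low',np.percentile(d,[1,3,10],axis=0).round(1).tolist())
m=cv2.inRange(hsv,(113,150,50),(128,255,255)); m[:265]=0;m[302:]=0;m[:,:205]=0;m[:,265:]=0
v,u=np.nonzero(m);P=f(world(s,u,v));print('board',np.percentile(P,[2,50,98],axis=0).round(1).tolist())
E
```

```text
jaw 177 [[27.6, 7.9, 42.1], [35.7, 19.1, 63.4], [43.0, 51.6, 70.8]]
tip [[-96.9, -26.3, 35.7], [-65.8, -3.2, 63.0], [-59.8, 53.3, 101.9]]
dark low [[-78.1, -27.2, 44.9], [-76.7, -26.3, 46.6], [-74.2, -24.6, 50.6]]
board [[-44.9, -19.6, 40.6], [-13.0, 2.3, 42.5], [9.9, 25.1, 44.3]]
```

```bash
python3 -m crank '0.02 0.0013 0 0 0 0;0.04 0.0026 0 0 0 0;0.06 0.004 0 0 0 0;0.08 0.0053 0 0 0 0;0.1 0.0066 0 0 0 0'; python3 -m crank '0.01 0.0007 0 0 0 0;0.02 0.0013 0 0 0 0;0.03 0.002 0 0 0 0;0.04 0.0026 0 0 0 0'
python3 - <<'E'
from h import *
s=snap('scene'); cv2.imwrite('pics/c.png',cv2.resize(cv2.cvtColor(s['frame'][200:340,150:330],cv2.COLOR_RGB2BGR),None,fx=4,fy=4,interpolation=2))
E
```

```text
time_s: 3.47
tool_pos: [0.4885, -0.056, 0.0487]
tcp_rot: [0.104, -3.137, -0.0]
contact_force: [-8.1, 0.3, 8.2]
opening: 0.662
grasp_force: 4.5
time_s: 3.8
tool_pos: [0.5004, -0.0553, 0.0487]
tcp_rot: [0.104, -3.137, -0.0]
contact_force: [-7.0, -0.0, 8.5]
opening: 0.662
grasp_force: 4.4
```

View pics/c.png

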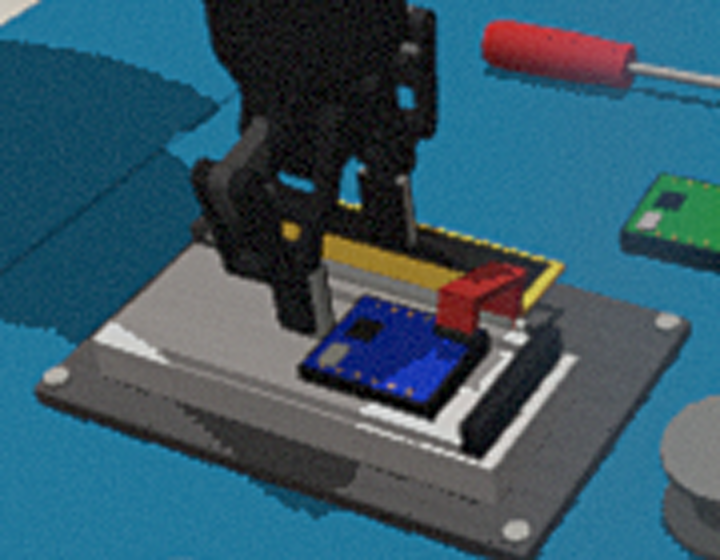

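The board is sliding flat under the raised jaw, its front corner at crop px (490,340), and the stop is ~18 mm ahead. I'll push on until the force shows contact with the stop.

```bash
python3 -m crank '0.013 0.0009 0 0 0 0;0.026 0.0017 0 0 0 0;0.04 0.0026 0 0 0 0;0.04 0.0026 0 0 0 0'; for i in 1; do python3 -m crank '0.008 0.0005 0 0 0 0;0.008 0.0005 0 0 0 0'; done; python3 -m crank '0.007 0.0005 0 0 0 0;0.007 0.0005 0 0 0 0'
```

```text
time_s: 4.18
tool_pos: [0.5134, -0.0544, 0.0488]
tcp_rot: [0.104, -3.138, 0.0]
contact_force: [-3.3, 0.2, 6.5]
opening: 0.662
grasp_force: 3.3
time_s: 4.35
tool_pos: [0.5153, -0.0543, 0.0488]
tcp_rot: [0.104, -3.138, -0.0]
contact_force: [-4.1, -0.4, 6.9]
opening: 0.66
grasp_force: 3.4
time_s: 4.52
tool_pos: [0.5173, -0.0542, 0.0488]
tcp_rot: [0.104, -3.138, -0.0]
contact_force: [-4.6, 0.0, 7.5]
opening: 0.66
grasp_force: 3.6
```

```bash
python3 -m crank '0.006 0.0004 0 0 0 0;0.006 0.0004 0 0 0 0'; python3 -m crank '0.005 0.0003 0 0 0 0;0.005 0.0003 0 0 0 0' ;python3 -m crank '0.005 0.0003 0 0 0 0;0.005 0.0003 0 0 0 0'
```

```text
time_s: 4.68
tool_pos: [0.5189, -0.0541, 0.0487]
tcp_rot: [0.104, -3.137, -0.0]
contact_force: [-5.7, -0.2, 7.4]
opening: 0.658
grasp_force: 4.3
time_s: 4.85
tool_pos: [0.5192, -0.054, 0.0486]
tcp_rot: [0.103, -3.135, -0.001]
contact_force: [-13.0, 0.8, 13.0]
opening: 0.663
grasp_force: 8.6
time_s: 5.02
tool_pos: [0.5195, -0.0541, 0.0483]
tcp_rot: [0.102, -3.133, -0.001]
contact_force: [-19.4, 1.0, 19.5]
opening: 0.66
grasp_force: 11.7
```

```bash
python3 -m crank '-0.01 -0.0007 0 0 0 0;-0.02 -0.0014 0 0 0 0;-0.02 -0.0014 0 0 0 0'
python3 - <<'E'
from h import *
s=snap('scene'); cv2.imwrite('pics/d.png',cv2.resize(cv2.cvtColor(s['frame'][200:340,150:330],cv2.COLOR_RGB2BGR),None,fx=4,fy=4,interpolation=2))
E
```

```text
time_s: 5.27
tool_pos: [0.5175, -0.0543, 0.0494]
tcp_rot: [-0.104, 3.139, -0.0]
contact_force: [0.1, -0.2, 6.7]
opening: 0.661
grasp_force: 3.1
```

View pics/d.png

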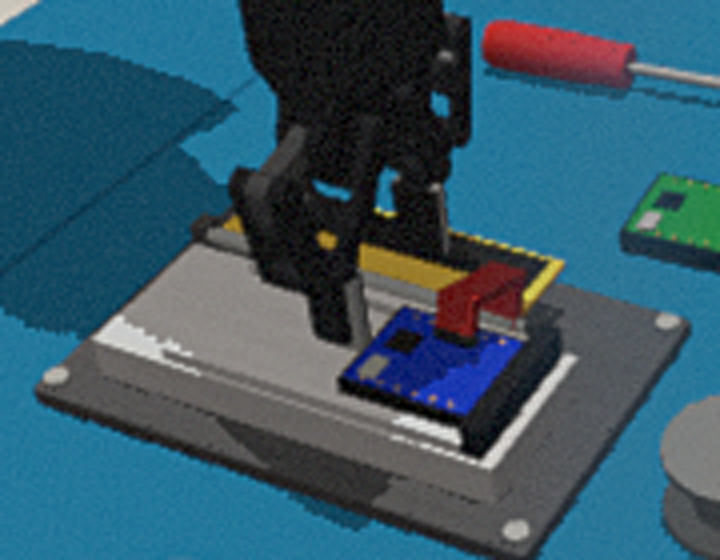

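The carrier lies flat against the stop, its front edge at crop px (480–545,350–410), under the open jaw. I'll retreat a little, let the plate up gently and move clear.

```bash
python3 -m crank '-0.01 -0.0007 0 0 0 0;-0.02 -0.0014 0 0 0 0;-0.02 -0.0014 0.01 0 0 0;-0.02 -0.0014 0.02 0 0 0;-0.02 -0.0014 0.03 0 0 0'; python3 -m crank '0 0 0.015 0 0 0;0 0 0.03 0 0 0;0 0 0.06 0 0 0;0 0 0.12 0 0 0;0 0 0.2 0 0 0'; python3 -m crank '-0.1 0.05 0.25 0 0 0;-0.1 0.1 0.4 0 0 0;-0.1 0.3 0.5 0 0 0;-0.1 0.4 0.5 0 0 0;-0.1 0.4 0.5 0 0 0'
python3 - <<'E'
from h import *
s=snap('scene'); cv2.imwrite('pics/e.png',cv2.resize(cv2.cvtColor(s['frame'][200:340,150:330],cv2.COLOR_RGB2BGR),None,fx=4,fy=4,interpolation=2))
O=np.array([.535,-.0885]);e=np.array([.998,.066])
f=lambda P:np.c_[(P[:,:2]-O)@e,(P[:,:2]-O)@[-e[1],e[0]],P[:,2]]*1000
hsv=cv2.cvtColor(s['frame'],cv2.COLOR_RGB2HSV)
m=cv2.inRange(hsv,(113,150,50),(128,255,255)); m[:265]=0;m[310:]=0;m[:,:205]=0;m[:,295:]=0
v,u=np.nonzero(m);P=f(world(s,u,v));print('board',np.percentile(P,[2,50,98],axis=0).round(1).tolist())
E
```

```text
time_s: 5.73
tool_pos: [0.5108, -0.0546, 0.0582]
tcp_rot: [0.104, -3.139, 0.0]
contact_force: [-0.2, 0.5, 1.6]
opening: 0.663
grasp_force: 0.0
time_s: 6.15
tool_pos: [0.5102, -0.0544, 0.1182]
tcp_rot: [0.104, -3.137, 0.001]
contact_force: [0.8, 0.1, -0.0]
opening: 0.661
grasp_force: 0.0
time_s: 6.57
tool_pos: [0.4808, 0.0655, 0.2703]
tcp_rot: [-0.102, 3.138, 0.001]
contact_force: [1.5, 0.7, -0.1]
opening: 0.66
grasp_force: 0.0
board [[-0.3, -20.0, 40.9], [31.9, -1.1, 42.5], [55.1, 25.1, 45.3]]
```

View pics/e.png

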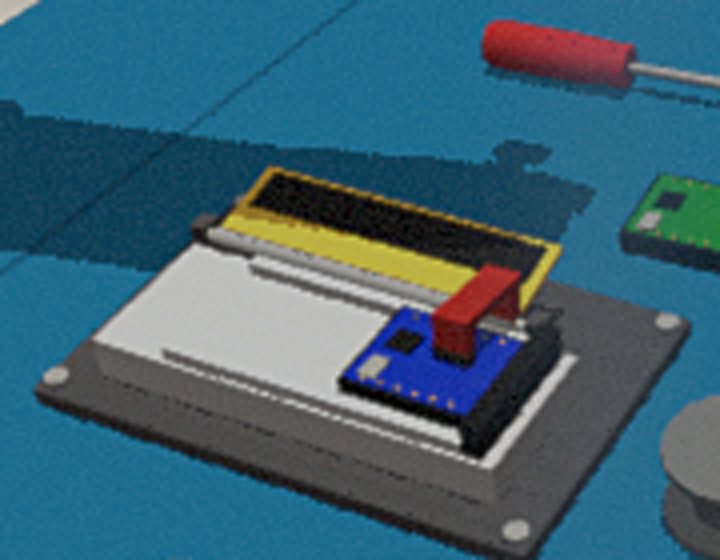

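The jaw's foot is down on the board at crop px (455,355). The carrier is home against the stop and flat, and the plate is back up. The robot is clear.

```bash
python3 -m crank '0 0 0 0 0 0;0 0 0 0 0 0' ; python3 -c "
from station import order
print(order.finish_job())"
```

```text
time_s: 6.78
tool_pos: [0.481, 0.0652, 0.2683]
tcp_rot: [-0.107, 3.139, 0.0]
contact_force: [0.2, -0.7, -0.7]
opening: 0.66
grasp_force: 0.0
the job is handed in; nothing more can be done
None
```

The blue board is loaded: its carrier is home against the end stop, the jaw is closed on the board, the arm is clear, and I handed the job in at about 7 s (the hand-in call returned no verdict).

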